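# Set the hot box vent, then hold its sprung hatch just below balance

### The job

Get the hot box ready for loading: turn its vent sleeve clockwise until it clicks in at 5 and leave it there, then lift the hatch by its red bar about 10 degrees past its balance point, where the springs take over, without letting it fly fully open. Bring it back down and finish still holding it by the bar, at rest about 8 degrees below the balance point, where it would drop shut if you let go. Leave the other things on the table where they are.

Things in the scene. Friction and masses are not known exactly. Their poses are not given: they have to be found in the camera images.
- hotbox: white bench-top curing box, fixed to the table, at a new place and yaw each time. Origin: centre of the white chamber's underside; x to its back (away from the robot), y left, z up. Chamber 210 (x) x 260 (y) mm, 138 mm high with the hatch shut; joined to its left side is a grey console 210 (x) x 150 (y) mm, 80 mm high, that carries the vent sleeve
- vent_sleeve (a joint): angle (rad) of the vent sleeve, growing clockwise seen from above. The plate round it is numbered 0 to 8, one click each 20 degrees (0.349 rad): 0 rad at numeral 0, 1.745 rad at 5. A sprung ball holds it at each number (about 0.1 N m to turn) and pulls it in from almost half a click away. Starts at 1, 2 or 3. A yellow stripe on the sleeve is the pointer
- sleeve_grip (a point): on the sleeve's upright axis, at the height to grip: 15 mm below its top, 113 mm above the table. Its black round grip is 44 mm in diameter, 32 mm high, over a skirt 63 mm in diameter whose top is 18 mm below this point. The axis is 75 mm left of the chamber's side. Grip from above; behind it (hot box +x), from 38 mm off the axis, a detent housing reaches up to 15 mm below this point
- hatch (a joint): opening angle (rad) of the hatch on the chamber: 0 shut, 1.5 fully open (stop). Springs nearly carry it: BALANCE POINT at 0.90 rad (52 degrees; friction 0.02 rad either way). Below that it falls shut, above it swings up to its stop by itself. Lifting at the bar takes about 1.6 N from shut, less towards balance; past it the bar must be held back with up to 2 N
- handle_mid (a point): middle of the hatch's red handle bar: round, 12 mm in diameter, level, along hot box y, in the plane of the hatch and ahead of its front edge, on two arms; 96 mm of it between the arms is free, centred here. Shut, it is 127 mm above the table, a free gap of 36 mm between bar and chamber front, nothing below it. The bar can turn in a grip of 30 N
- hatch_hinge (a point): middle of the hatch's hinge axis, along hot box y at the chamber's back, 127 mm above the table. The bar's centre is 237 mm from it: at opening q the bar is 237*cos(q) mm in front of the hinge (hot box -x) and 237*sin(q) mm above it. The hatch plate is 195 mm long, 260 mm wide, 22 mm thick
- scale_5 (a point): centre of the numeral 5 on the plate round the sleeve, 53 mm from the axis. Seen from above, numeral 4 lies straight in front of the axis (hot box -x) and each next number 20 degrees further clockwise
- tape_roll: bystander, to be left alone: green tape roll lying flat, 100 mm across, 25 mm high; origin at the middle of its underside
- resin_jar: bystander, to be left alone: amber jar with white cap, 70 mm across, 100 mm high; origin at the middle of its underside
- mixing_cup: bystander, to be left alone: white plastic cup, 72 mm across, 85 mm high; origin at the middle of its underside
- spreader: bystander, to be left alone: spatula lying flat, 200 mm long; origin at the part near the middle of its length, on its underside
- core_block: bystander, to be left alone: brown core slab, 140 x 200 x 25 mm; origin at the middle of its underside
- roller: bystander, to be left alone: small steel hand roller with a blue grip, about 190 mm long; origin at the part near the middle of its length, on its underside
- release_can: bystander, to be left alone: red can, 60 mm across, 150 mm high; origin at the middle of its underside

How it is judged (in metres and radians):
On the way, in this order (a step that is already met when the one before it is completed fails the run):
1. the vent sleeve has clicked in at 5 and is let go (value of joint vent_sleeve between 1.645 and 1.845 rad and contact force between the fingers and vent_sleeve below 0.2 N), for 0.2 s.
2. the hatch is lifted past its balance point, in hand (value of joint hatch above 0.95 rad and contact force between the fingers and hatch above 0.2 N), for 0.1 s.
At the end, for the whole second after the job is handed in: vent sleeve within 0.1 rad of numeral 5; hatch held at rest by the fingers (contact over 0.2 N, under 0.05 rad/s) at 0.64 to 0.87 rad, that is 2 to 15 degrees below its balance point at 0.90 rad; no bystander more than 30 mm from its start, so that nothing but the fingers carries the hatch (value of joint vent_sleeve between 1.645 and 1.845 rad and value of joint hatch between 0.64 and 0.87 rad and not (velocity of joint hatch above 0.05 rad/s) and not (velocity of joint hatch below -0.05 rad/s) and contact force between the fingers and hatch above 0.2 N and distance of each of tape_roll, resin_jar, mixing_cup, spreader, core_block, roller, release_can from where it was at the start of the episode below 0.03 m); the arm keeps its last pose, push and grip.
It fails at once if the hatch flies open to its stop (beyond 1.35 rad) (value of joint hatch above 1.35 rad).
It fails at once if a bystander is moved more than 30 mm (distance of any of tape_roll, resin_jar, mixing_cup, spreader, core_block, roller, release_can from where it was at the start of the episode above 0.03 m).
It also fails if it takes over 54 s, if anything falls off the work surface, if the arm or the gripper's body presses on something with over 40 N, if the wrist force passes 120 N, or if a joint passes its speed limit or range.

### The arm

A 6-joint arm with a two-finger parallel gripper is mounted at the origin on the work surface. World frame = base frame: x ahead of the robot, y to its left, z up, the work surface at z = 0. Lengths are in mm, angles in degrees, forces in N, time in s.
With the tool pointing down it reaches from about 300 to 850 mm from the base axis. Payload 4.2 kg.
Tool frame: the origin (TCP) lies at the very end of the fingers, on their centre line; the grasp point (between the pads) lies 19 mm behind it (env.grip_depth is the distance from the TCP to the grasp point, in mm); z points along the fingers, y is the line along which they close (so a half turn about z gives the same grasp; the last joint's range is limited). The gripper opens to 91 mm and grips with 3 to 60 N. Pads are 32 mm wide; open, the fingers measure 118 mm over their backs; the gripper's body (76 mm by 178 mm) begins 60 mm behind the grasp point.
Start: joints at [-77.063, 18.312, 89.639, -0, 72.044, -1.146], TCP at [139.918, -557.733, 213.976] pointing down, gripper open.
Joint ranges: [-177.97, 177.97], [-48.28, 115.42], [12.27, 149.76], [-77.06, 257.06], [2.81, 150.46], [-146.56, 146.56]. Speed limits (degrees/s): [147.25, 147.25, 180, 180, 180, 180].

### API

Orientations are given as [roll, pitch, yaw] about the fixed x, y, z axes, in that order (R = Rz(yaw) Ry(pitch) Rx(roll)).
In Python, from workcell import env, cams gives the robot as it stands.
- The arm moves only by the tool apply_moves, never from a script. Its argument "deltas" is a list of rows, each a list of 5 numbers: the shift along the tool's x, y, z in m, then the turn about the tool's z in rad, then the opening, from -1 (shut) to 1 (fully open), so that 0 is half open. In form: [[tx, ty, tz, roll, gripper], ...]. A call has 1 to 5 rows; each row is the pose to reach, as a shift and turn from the pose commanded when the call began, along the tool's axes at that moment; what a row does not reach only later rows make up. A row lasts 1/10 s, in which the tool goes at most 50 mm and 8.59 degrees, less where a joint would pass 70% of its speed; a pose out of reach is approached as far as the arm can. A call with a gripper value outside its range is refused whole. The fingers move at their own pace and stop on an object; "grip_force" is the grip in N (left out, the last holds). Time passes only in rows, so rows that repeat a pose let the fingers close. It gives the time, the measured TCP pose, the force, the opening and the grip force at its end, in the units of the state.
- env.state(): the state, without advancing time (a new reading comes with each control period).
- cams.grab_frame(name): name is "scene" or "top" or "wrist"; returns the picture (400x640x3 uint8, blue, green, red); there is no depth.
- cams.get_calibration(name): a dict with "mtx" (3x3 intrinsics, pixels), "k1" (the pictures are not rectified: a ray, as slopes to the right and down, at radius r is drawn at 1 + k1 r^2 times it, then the intrinsics apply), "eye" and "attitude" of the camera in the world; the wrist camera has in their place "tool_from_camera" (4x4, takes a point from camera to tool coordinates, whose origin is the TCP and whose axes are the flange's). Camera axes: x right, y down, z forward; pixel columns grow to the right and rows downward; lengths in mm; the calibration is good to about 2 mm. A picture is of the moment at which its call begins: read the wrist's pose just before it. get_calibration takes no time and is no camera call.
- env.job_done(): hands the job in; it is judged then, once.
The state is a dict: "time_s": time; "qpos": joint angles; "qvel": joint speeds; "effort": joint torques, N m; "ee_pos": TCP position; "ee_rot": TCP orientation; "force": force on the tool from outside, world axes, zero at the start; "torque": the same for the moment, N m; "gripper_width": finger opening in mm; "gripper_force": force on a finger pad.
Only numpy, scipy, OpenCV 4.12 (cv2) and the standard library are available. Lean on these libraries where they do the work, as an engineer would, in place of code of your own. Each camera call takes 0.05 s, during which the arm holds its last target. There are 200 camera calls.

## Working session

There is one attempt and no reset: what is moved stays moved. The work goes in short steps, Python scripts to look and compute and a tool call to move; the robot and the scene stay as the last step left them, time stands still between calls to the robot, and variables do not carry over. Pictures are saved under pics/ and viewed, at most 10 in all, crops included, and the job is handed in when it is done.

Besides the shell and the picture viewer there is one more tool, called after "Call:" as name(argument=value, ...), one argument or row to a line, values as JSON. apply_moves: Moves the arm, as the interface text tells. Its arguments: {"type":"object","properties":{"deltas":{"type":"array"},"grip_force":{"type":"number"}},"required":["deltas"]}

```bash
mkdir -p pics; ls
python3 - <<'E'
from workcell import env,cams
import cv2,numpy as np
for n in ("top","scene"):
    f=cams.grab_frame(n); cv2.imwrite(f"pics/{n}0.png",f)
    c=cams.get_calibration(n); print(n,{k:np.round(v,4).tolist() for k,v in c.items()})
c=cams.get_calibration("wrist");print({k:np.round(v,4).tolist() for k,v in c.items()})
s=env.state();print(s, env.grip_depth)
E
```

```text
pics
top {'mtx': [[392.6197, 0.0, 319.1458], [0.0, 392.6197, 196.5656], [0.0, 0.0, 1.0]], 'k1': -0.0549, 'eye': [345.3616, -44.9355, 1304.5519], 'attitude': [-167.5604, 0.3487, -88.1898]}
scene {'mtx': [[372.8026, 0.0, 319.6053], [0.0, 372.8026, 201.9387], [0.0, 0.0, 1.0]], 'k1': -0.0069, 'eye': [1723.4561, 35.0505, 987.9469], 'attitude': [-128.2187, 0.3274, 93.6854]}
{'mtx': [[303.1433, 0.0, 317.1848], [0.0, 303.1433, 198.4074], [0.0, 0.0, 1.0]], 'k1': -0.039, 'tool_from_camera': [[-0.0003, -0.9654, -0.2608, 74.0649], [1.0, -0.0004, 0.0002, 0.6738], [-0.0003, -0.2608, 0.9654, -171.8383], [0.0, 0.0, 0.0, 1.0]]}
{'time_s': 0.1, 'qpos': array([-7.70633736e+01,  1.83465907e+01,  8.96993480e+01, -3.28679570e-04,
        7.20436617e+01, -1.14618438e+00]), 'qvel': array([ 0.06877583, -0.09328283, -0.06605094,  0.01515282,  0.05334316,
       -0.0899722 ]), 'effort': array([-3.33795570e-04, -4.13333380e+01, -2.32509488e+01,  7.28017744e-02,
        4.22045798e-02, -5.31316141e-05]), 'ee_pos': array([ 139.80654565, -557.2790933 ,  213.21872268]), 'ee_rot': array([-1.79910411e+02, -1.47986014e-03,  1.40829112e+01]), 'force': array([0.60740127, 0.4057468 , 0.73872506]), 'torque': array([ 0.03534448, -0.03169755, -0.01723874]), 'gripper_force': 0.0, 'gripper_width': 90.9974606064692} 18.8
```

View pics/top0.png

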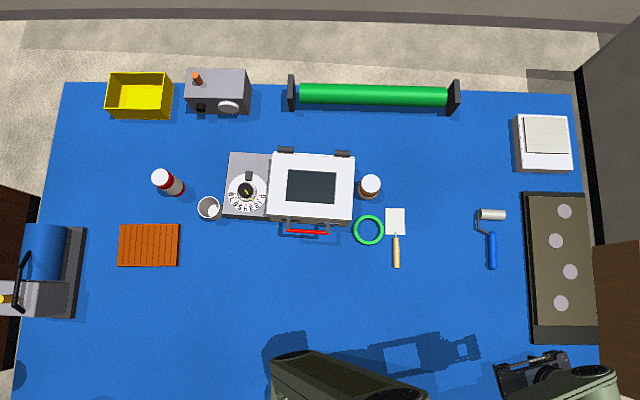

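View pics/scene0.png

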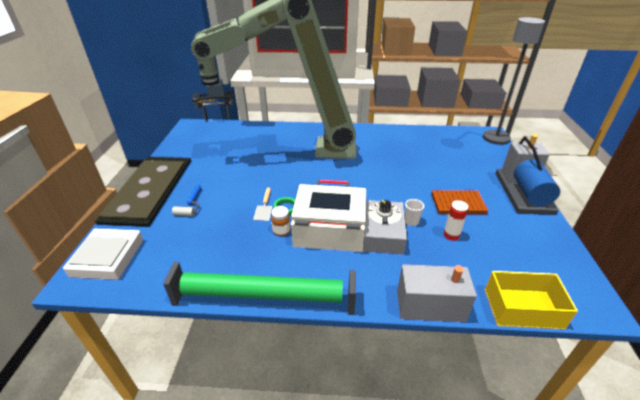

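The top view shows the hot box at about (310,187), the sleeve at (246,190), the red bar at (307,231), and the cup just left of the console at (208,208). The scene view agrees.

```bash
cat > h.py <<'E'
from workcell import env,cams
import cv2,numpy as np
from scipy.spatial.transform import Rotation as R
def pose(n,st=None):
    c=cams.get_calibration(n)
    if n=="wrist":
        T=np.array(c["tool_from_camera"]);Rt=R.from_euler("xyz",st["ee_rot"],degrees=True).as_matrix()
        return c,Rt@T[:3,:3],Rt@T[:3,3]+st["ee_pos"]
    return c,R.from_euler("xyz",c["attitude"],degrees=True).as_matrix(),np.array(c["eye"])
def cast(n,px,z,st=None):
    c,A,e=pose(n,st);px=np.atleast_2d(np.float64(px))
    p=cv2.undistortPoints(px[:,None],np.array(c["mtx"]),np.array([c["k1"],0,0,0]))[:,0]
    d=np.c_[p,np.ones(len(p))]@A.T
    return (e+d*((z-e[2])/d[:,2])[:,None])[:,:2]
def red(f,roi):
    h=cv2.cvtColor(f,cv2.COLOR_BGR2HSV);m=((h[...,0]<8)|(h[...,0]>172))&(h[...,1]>150)&(h[...,2]>80)
    o=np.zeros_like(m);x0,y0,x1,y1=roi;o[y0:y1,x0:x1]=m[y0:y1,x0:x1];return o.astype(np.uint8)
E
python3 - <<'E'
from h import *
f=cv2.imread("pics/top0.png")
m=red(f,(270,215,345,245));ys,xs=np.nonzero(m);P=cast("top",np.c_[xs,ys],127)
d=np.linalg.svd(P-P.mean(0),full_matrices=False)[2][0];print("bar",P.mean(0),np.degrees(np.arctan2(*d[::-1])),len(P),np.ptp(P@d))
# black grip
g=f.max(2);m=np.zeros_like(g);m[175:206,230:263]=(g[175:206,230:263]<60)
n,l,s,c=cv2.connectedComponentsWithStats(m)
for i in range(1,n): print(s[i],c[i],cast("top",c[i],120))
cv2.imwrite("pics/a.png",cv2.resize(f[140:245,190:360],None,fx=4.5,fy=4.5,interpolation=cv2.INTER_CUBIC))
E
```

```text
bar [496.89053811   2.82563113] -92.30191828218011 144 127.24922113873264
[251 175   1   2   2] [251.  175.5] [[667.45536637 186.26159364]]
[246 179   5   2   6] [247.66666667 179.83333333] [[653.12276739 195.75054855]]
[238 183  15  15 127] [244.66141732 189.58267717] [[621.53603546 202.90185448]]
[249 200   1   1   1] [249. 200.] [[588.87371635 187.01539793]]
[237 203   1   1   1] [237. 203.] [[578.27842562 223.60003648]]
[235 205   1   1   1] [235. 205.] [[571.79926008 229.32852898]]
[239 205   3   1   3] [240. 205.] [[572.2788263  213.80945355]]
```

View pics/a.png

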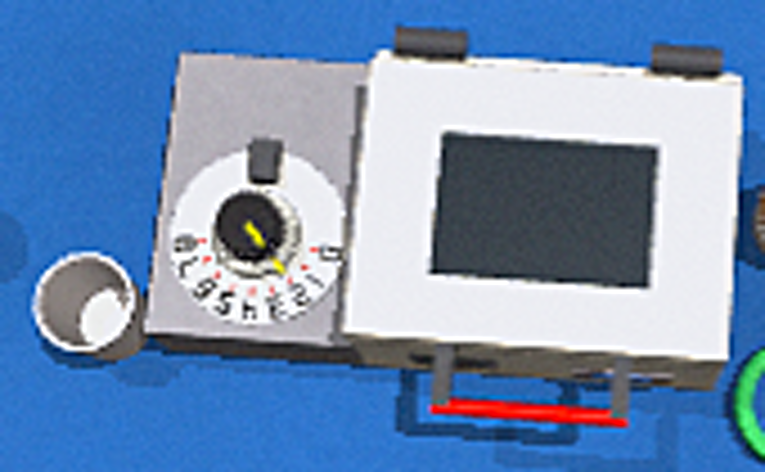

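The crop shows the box yawed by about -2°. The stripe points near 2 (crop pixel (281,268)), and the housing sits behind the sleeve. Next I move over the sleeve.

Call:
apply_moves(
  deltas=[
    [0.033,-0.031,-0.002,0,1],
    [0.065,-0.062,-0.003,0,1],
    [0.098,-0.093,-0.005,0,1],
    [0.13,-0.124,-0.006,0,1],
    [0.163,-0.155,-0.008,0,1],
  ],
)

```text
time_s: 0.6
ee_pos: [260.7, -365.9, 221.6]
ee_rot: [-180.0, 0.0, 14.0]
force: [1.5, -0.9, 0.2]
gripper_width: 91.0
gripper_force: 0.0
```

Call:
apply_moves(
  deltas=[
    [0.033,-0.031,-0.002,0,1],
    [0.065,-0.062,-0.003,0,1],
    [0.098,-0.093,-0.005,0,1],
    [0.13,-0.124,-0.006,0,1],
    [0.163,-0.155,-0.008,0,1],
  ],
)

```text
time_s: 1.1
ee_pos: [381.0, -175.9, 229.8]
ee_rot: [-180.0, 0.0, 14.1]
force: [1.2, -1.5, 0.5]
gripper_width: 91.4
gripper_force: 0.0
```

Call:
apply_moves(
  deltas=[
    [0.033,-0.031,-0.002,0,1],
    [0.065,-0.062,-0.003,0,1],
    [0.098,-0.093,-0.005,0,1],
    [0.13,-0.124,-0.006,0,1],
    [0.163,-0.155,-0.008,0,1],
  ],
)

```text
time_s: 1.6
ee_pos: [501.4, 14.1, 237.6]
ee_rot: [180.0, 0.0, 14.1]
force: [0.5, -1.0, 0.7]
gripper_width: 91.4
gripper_force: 0.0
```

Call:
apply_moves(
  deltas=[
    [0.033,-0.031,-0.002,-0.15,1],
    [0.065,-0.062,-0.003,-0.3,1],
    [0.098,-0.093,-0.005,-0.45,1],
    [0.13,-0.124,-0.006,-0.6,1],
    [0.163,-0.155,-0.008,-0.74,1],
  ],
)

```text
time_s: 2.1
ee_pos: [621.8, 203.9, 245.3]
ee_rot: [-180.0, 0.1, 56.8]
force: [1.5, 0.1, 0.1]
gripper_width: 90.6
gripper_force: 0.0
```

Call:
apply_moves(
  deltas=[
    [0,0,0,-0.15,1],
    [0,0,0,-0.3,1],
    [0,0,0,-0.45,1],
    [0,0,0,-0.6,1],
    [0,0,0,-0.74,1],
  ],
)

```text
time_s: 2.6
ee_pos: [621.2, 202.3, 245.2]
ee_rot: [-179.9, 0.0, 99.2]
force: [-0.3, -0.3, -0.0]
gripper_width: 91.0
gripper_force: 0.0
```

Run:
```python
from h import *
st=env.state();f=cams.grab_frame("wrist");cv2.imwrite("pics/w1.png",f)
np.save("st1.npy",np.r_[st["ee_pos"],st["ee_rot"]]);print(st["qpos"].round(1))
c,A,e=pose("wrist",st)
for p in ([621.5,202.9,128],[621.5,202.9,80]):
    q=(np.array(p)-e)@A;print(np.array(c["mtx"])@(q/q[2]))
```

```text
[17.  24.7 75.3 -0.  80.1  7.8]
[317.10195144 192.60289921   1.        ]
[317.13695322 182.30994279   1.        ]
```

View pics/w1.png

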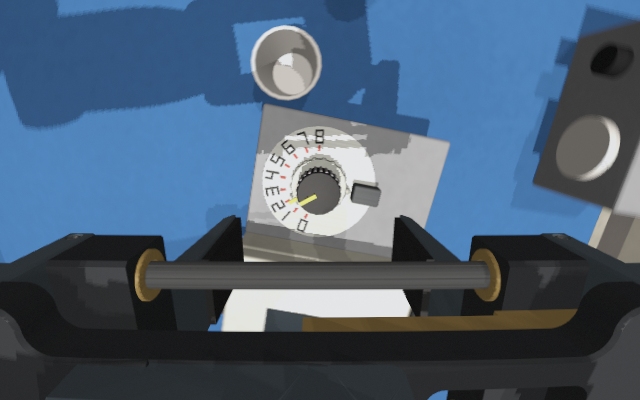

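Run:
```python
from h import *
v=np.load("st1.npy");st=dict(ee_pos=v[:3],ee_rot=v[3:])
f=cv2.imread("pics/w1.png");h=cv2.cvtColor(f,cv2.COLOR_BGR2HSV)
y=((h[...,0]>22)&(h[...,0]<38)&(h[...,1]>90)&(h[...,2]>110));y[:150]=0;y[235:]=0;y[:,:260]=0;y[:,360:]=0
ys,xs=np.nonzero(y);k=xs>299
P=cast("wrist",np.c_[xs,ys][k],128,st);d=np.linalg.svd(P-P.mean(0),full_matrices=False)[2][0]
if d[0]>0:d=-d
print(k.sum(),(~k).sum(),"stripe",P.mean(0),d,"cw from -x deg",np.degrees(np.arctan2(d[1],-d[0])))
if (~k).any(): print("skirt end",cast("wrist",np.c_[xs,ys][~k],95,st).mean(0))
g=f.max(2);m=(((g<95)|y)).astype(np.uint8);r=np.zeros_like(m);r[150:222,290:350]=m[150:222,290:350]
r=cv2.morphologyEx(r,cv2.MORPH_OPEN,np.ones((5,5)))
n,l,s,c=cv2.connectedComponentsWithStats(r);print(s,c)
ctr=cast("wrist",[320,192],128,st);print(ctr)
# wider: plate circle
```

```text
82 25 stripe [613.50527738 194.54859849] [-0.78781941 -0.61590631] cw from -x deg -38.01780404009007
skirt end [597.88884511 182.29706955]
[[     0      0    640    400 255587]
 [   323    173     17     38    413]] [[319.48106124 199.51304253]
 [331.22033898 191.42857143]]
[[624.21238578 203.95877911]]
```

Call:
apply_moves(
  deltas=[
    [0.001,0.002,0.04,0,1],
    [0.001,0.002,0.08,0,1],
    [0.001,0.002,0.115,0,1],
    [0.001,0.002,0.135,0,1],
    [0.001,0.002,0.143,0,1],
  ],
  grip_force=25,
)

```text
time_s: 3.15
ee_pos: [621.5, 203.0, 99.8]
ee_rot: [-179.7, 0.1, 98.8]
force: [-0.6, -0.5, -0.0]
gripper_width: 91.0
gripper_force: 0.0
```

Call:
apply_moves(
  deltas=[
    [0,0,0,0,-0.5],
    [0,0,0,0,-0.5],
    [0,0,0,0,-0.5],
    [0,0,0,0,-0.5],
    [0,0,0,0,-0.5],
  ],
)

```text
time_s: 3.65
ee_pos: [623.7, 203.7, 103.9]
ee_rot: [179.9, -0.0, 98.9]
force: [0.2, 0.1, -0.2]
gripper_width: 54.0
gripper_force: 0.0
```

Call:
apply_moves(
  deltas=[
    [0,0,0,0,-0.5],
    [0,0,0,0,-0.5],
    [0,0,0,0,-0.5],
    [0,0,0,0,-0.5],
    [0,0,0,0,-0.5],
  ],
)

```text
time_s: 4.15
ee_pos: [621.9, 203.4, 103.3]
ee_rot: [-179.8, 0.0, 98.9]
force: [-5.7, -0.5, 5.7]
gripper_width: 43.4
gripper_force: 25.0
```

Call:
apply_moves(
  deltas=[
    [0,0,0,0.1,-0.5],
    [0,0,0,0.2,-0.5],
    [0,0,0,0.3,-0.5],
    [0,0,0,0.4,-0.5],
    [0,0,0,0.5,-0.5],
  ],
)

```text
time_s: 4.65
ee_pos: [622.3, 203.4, 103.3]
ee_rot: [-179.9, 0.1, 70.0]
force: [-4.8, -1.0, 5.5]
gripper_width: 43.5
gripper_force: 25.0
```

Call:
apply_moves(
  deltas=[
    [0,0,0,0.12,-0.5],
    [0,0,0,0.24,-0.5],
    [0,0,0,0.36,-0.5],
    [0,0,0,0.48,-0.5],
    [0,0,0,0.56,-0.5],
  ],
)

```text
time_s: 5.15
ee_pos: [622.7, 203.2, 103.3]
ee_rot: [-180.0, 0.1, 37.9]
force: [-4.1, -0.9, 3.5]
gripper_width: 43.4
gripper_force: 25.0
```

Call:
apply_moves(
  deltas=[
    [0,0,0,0,-0.5],
    [0,0,0,0,-0.5],
    [0,0,0,0,1],
    [0,0,0,0,1],
    [0,0,0,0,1],
  ],
)

```text
time_s: 5.65
ee_pos: [623.8, 203.8, 102.7]
ee_rot: [180.0, -0.1, 38.2]
force: [0.8, -0.7, -0.7]
gripper_width: 64.8
gripper_force: 0.0
```

Call:
apply_moves(
  deltas=[
    [0,0,0,0,1],
    [0,0,0,0,1],
    [0,0,0,0,1],
    [0,0,0,0,1],
    [0,0,0,0,1],
  ],
)

```text
time_s: 6.15
ee_pos: [623.3, 203.6, 102.9]
ee_rot: [180.0, 0.0, 38.1]
force: [-0.5, -0.1, 0.2]
gripper_width: 91.3
gripper_force: 0.0
```

Call:
apply_moves(
  deltas=[
    [0,0,-0.04,0,1],
    [0,0,-0.08,0,1],
    [0,0,-0.12,0,1],
    [0,0,-0.14,0,1],
    [0,0,-0.14,0,1],
  ],
)

```text
time_s: 6.65
ee_pos: [625.0, 204.1, 247.1]
ee_rot: [179.8, -0.4, 38.2]
force: [-0.1, 0.4, -0.2]
gripper_width: 91.6
gripper_force: 0.0
```

Run:
```python
from h import *
st=env.state();f=cams.grab_frame("wrist");cv2.imwrite("pics/w2.png",f)
h=cv2.cvtColor(f,cv2.COLOR_BGR2HSV)
y=((h[...,0]>22)&(h[...,0]<38)&(h[...,1]>90)&(h[...,2]>110)).astype(np.uint8);y[:140]=0;y[235:]=0;y[:,:250]=0;y[:,380:]=0
n,l,s,c=cv2.connectedComponentsWithStats(y)
for i in range(1,n):
    if s[i][4]<8: continue
    ys,xs=np.nonzero(l==i);P=cast("wrist",np.c_[xs,ys],128,st);d=np.linalg.svd(P-P.mean(0),full_matrices=False)[2][0]
    if d[0]>0:d=-d
    print(s[i],"deg cw from front",np.degrees(np.arctan2(d[1],-d[0]))-2.3)
```

```text
[298 198  17  12  86] deg cw from front 19.823407746616287
[287 202   9   6  28] deg cw from front 25.326146035429296
```

View pics/w2.png

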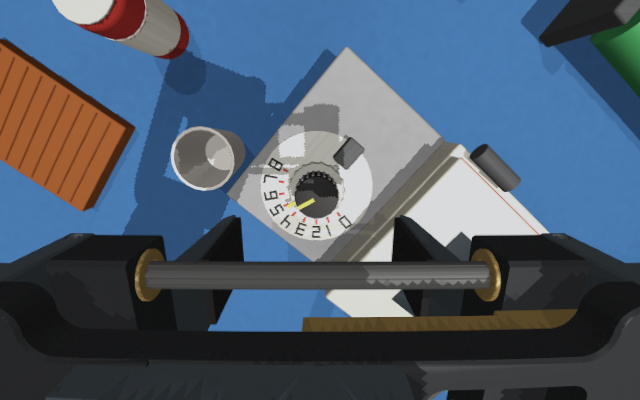

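The stripe is now at 5 (+19.8° from front), pixel (305,204). On to the bar.

Call:
apply_moves(
  deltas=[
    [-0.045,0.016,0,-0.14,1],
    [-0.09,0.032,0,-0.28,1],
    [-0.134,0.048,0,-0.42,1],
    [-0.179,0.064,0,-0.56,1],
    [-0.224,0.08,0,-0.7,1],
  ],
)

```text
time_s: 7.2
ee_pos: [494.1, 1.0, 240.6]
ee_rot: [-179.8, 0.1, 78.6]
force: [0.5, -0.6, 1.0]
gripper_width: 91.2
gripper_force: 0.0
```

Call:
apply_moves(
  deltas=[
    [0,0,0,-0.12,1],
    [0,0,0,-0.166,1],
    [0,0,0,-0.166,1],
    [0,0,0,-0.166,1],
  ],
)

```text
time_s: 7.6
ee_pos: [495.9, 2.4, 241.6]
ee_rot: [-179.8, 0.0, 87.7]
force: [-0.2, -0.1, -0.5]
gripper_width: 91.1
gripper_force: 0.0
```

Run:
```python
from h import *
st=env.state();f=cams.grab_frame("wrist");cv2.imwrite("pics/w3.png",f)
print(st["ee_pos"].round(1),st["ee_rot"].round(1),st["qpos"].round(0))
m=red(f,(150,80,490,255));n,l,s,c=cv2.connectedComponentsWithStats(m)
for i in range(1,n):
    if s[i][4]<30: continue
    ys,xs=np.nonzero(l==i);P=cast("wrist",np.c_[xs,ys],130,st);d=np.linalg.svd(P-P.mean(0),full_matrices=False)[2][0]
    t=(P-P.mean(0))@d
    print(s[i],P.mean(0),"ends",P.mean(0)+d*t.min(),P.mean(0)+d*t.max(),np.degrees(np.arctan2(*d[::-1])))
```

```text
[495.9   2.4 241.6] [-179.8    0.    87.7] [-1. 10. 97. -0. 73.  1.]
[ 313  125   11  130 1296] [496.97411875   4.99535223] ends [499.28074966  67.88107711] [494.58601748 -60.11150051] -92.10065153219688
```

View pics/w3.png

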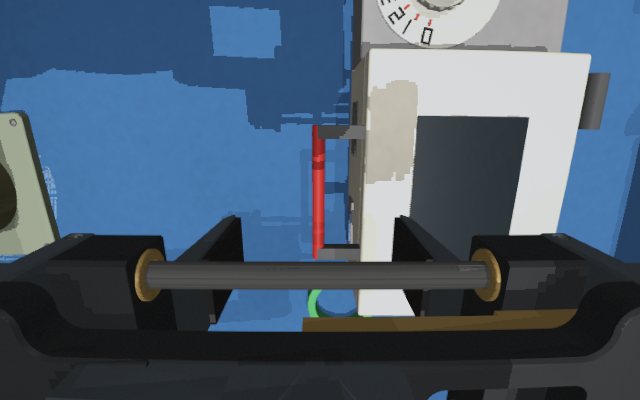

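Call:
apply_moves(
  deltas=[
    [0.001,0.001,0.02,0,-0.21],
    [0.001,0.001,0.04,0,-0.21],
    [0.001,0.001,0.05,0,-0.21],
    [0.001,0.001,0.05,0,-0.21],
    [0.001,0.001,0.05,0,-0.21],
  ],
  grip_force=25,
)

```text
time_s: 8.15
ee_pos: [497.9, 3.4, 193.2]
ee_rot: [180.0, 0.0, 87.8]
force: [0.3, 0.4, 0.7]
gripper_width: 54.0
gripper_force: 0.0
```

Call:
apply_moves(
  deltas=[
    [0,0,0,0,-0.21],
    [0,0,0,0,-0.21],
    [0,0,0,0,-0.21],
    [0,0,0,0,-0.21],
  ],
)

```text
time_s: 8.55
ee_pos: [497.7, 3.2, 193.3]
ee_rot: [180.0, 0.0, 87.8]
force: [-1.0, -0.1, 0.3]
gripper_width: 36.2
gripper_force: 0.0
```

Call:
apply_moves(
  deltas=[
    [0,-0.001,0.03,0,-0.21],
    [0,-0.001,0.05,0,-0.21],
    [0,-0.001,0.065,0,-0.21],
    [0,-0.001,0.076,0,-0.21],
    [0,-0.001,0.081,0,-0.21],
  ],
)

```text
time_s: 9.05
ee_pos: [496.2, 3.3, 111.1]
ee_rot: [-179.9, 0.0, 87.8]
force: [-0.5, -0.1, 0.5]
gripper_width: 35.9
gripper_force: 0.0
```

Call:
apply_moves(
  deltas=[
    [0,0,0,0,-0.85],
    [0,0,0,0,-0.85],
    [0,0,0,0,-0.85],
    [0,0,0,0,-0.85],
    [0,0,0,0,-0.85],
  ],
)

```text
time_s: 9.55
ee_pos: [496.4, 3.3, 112.4]
ee_rot: [180.0, 0.0, 87.8]
force: [-1.6, -0.8, 1.7]
gripper_width: 11.4
gripper_force: 25.0
```

Call:
apply_moves(
  deltas=[
    [0,0,0,0,-0.85],
    [0,0,0,0,-0.85],
    [0,0,0,0,-0.85],
  ],
)

```text
time_s: 9.85
ee_pos: [496.5, 3.3, 112.2]
ee_rot: [-180.0, 0.0, 87.8]
force: [-3.3, -0.3, 4.8]
gripper_width: 11.0
gripper_force: 25.0
```

Call:
apply_moves(
  deltas=[
    [0,0.0012,-0.0237,0,-0.85],
    [0,0.0047,-0.0471,0,-0.85],
    [0,0.0106,-0.07,0,-0.85],
    [0,0.0187,-0.0923,0,-0.85],
    [0,0.029,-0.1136,0,-0.85],
  ],
)

```text
time_s: 10.35
ee_pos: [523.3, 2.1, 225.2]
ee_rot: [-179.6, 0.0, 87.8]
force: [-3.1, -0.4, -2.2]
gripper_width: 11.2
gripper_force: 25.0
```

Call:
apply_moves(
  deltas=[
    [0,0.006,-0.0103,0,-0.85],
    [0,0.0124,-0.0202,0,-0.85],
    [0,0.0194,-0.0298,0,-0.85],
    [0,0.0267,-0.0391,0,-0.85],
    [0,0.0267,-0.0391,0,-0.85],
  ],
)

```text
time_s: 10.85
ee_pos: [549.1, 1.1, 265.6]
ee_rot: [-179.6, 0.0, 87.8]
force: [-12.1, -0.8, 7.1]
gripper_width: 11.0
gripper_force: 25.0
```

Call:
apply_moves(
  deltas=[
    [0,0.006,-0.0105,0,-0.85],
    [0,0.0147,-0.0186,0,-0.85],
    [0,0.0233,-0.0267,0,-0.85],
    [0,0.0325,-0.0342,0,-0.85],
    [0,0.0422,-0.0413,0,-0.85],
  ],
)

```text
time_s: 11.35
ee_pos: [591.9, -0.8, 307.4]
ee_rot: [-179.7, 0.1, 87.8]
force: [-6.8, -1.2, 8.5]
gripper_width: 11.0
gripper_force: 25.0
```

Call:
apply_moves(
  deltas=[
    [0,0.0096,-0.0067,0,-0.85],
    [0,0.0196,-0.0129,0,-0.85],
    [0,0.025,-0.016,0,-0.85],
    [0,0.025,-0.016,0,-0.85],
    [0,0.025,-0.016,0,-0.85],
  ],
)

```text
time_s: 11.85
ee_pos: [619.1, -2.0, 323.9]
ee_rot: [179.9, 0.1, 87.8]
force: [-4.5, 0.0, 9.2]
gripper_width: 11.0
gripper_force: 25.0
```

Run:
```python
from h import *
for n in ("scene",): cv2.imwrite("pics/s3.png",cv2.resize(cams.grab_frame(n)[100:300,200:500],None,fx=2.6,fy=2.6))
st=env.state();p=st["ee_pos"]-[496.5,3.3,112.2];print(p,np.arctan2(p[2],237-p[0]),np.hypot(p[2],237-p[0]),st["force"],st["time_s"])
```

```text
[122.5309825   -5.25866201 211.66939614] 1.0750504337872526 240.63891877356917 [-4.46255744 -1.83377833  8.30232573] 11.9
```

View pics/s3.png

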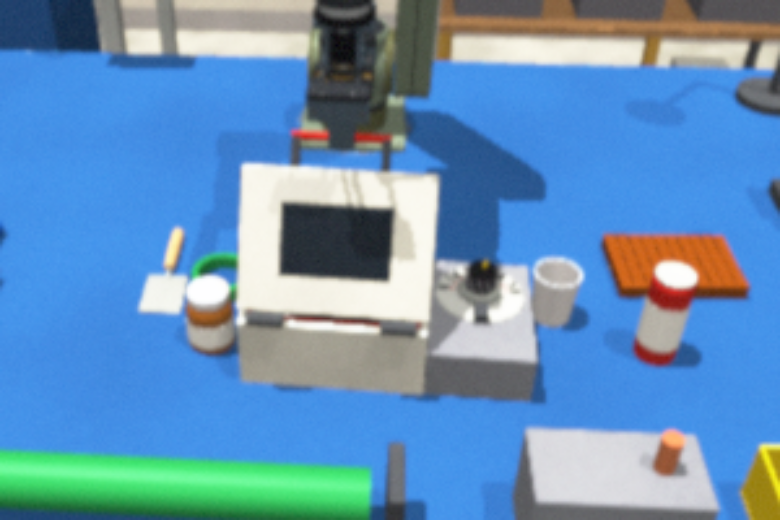

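The hatch is held past balance at about 1.075 rad, and nothing else has been disturbed. Now I bring it down.

Call:
apply_moves(
  deltas=[
    [0,-0.0114,0.0066,0,-0.85],
    [0,-0.0214,0.013,0,-0.85],
    [0,-0.031,0.02,0,-0.85],
    [0,-0.0412,0.0283,0,-0.85],
    [0,-0.051,0.037,0,-0.85],
  ],
)

```text
time_s: 12.4
ee_pos: [568.6, 0.2, 285.4]
ee_rot: [179.9, 0.0, 87.8]
force: [-0.9, -0.5, 2.9]
gripper_width: 11.1
gripper_force: 25.0
```

Call:
apply_moves(
  deltas=[
    [0,-0.0045,0.0043,0,-0.85],
    [0,-0.0084,0.0085,0,-0.85],
    [0,-0.0084,0.0085,0,-0.85],
    [0,-0.0084,0.0085,0,-0.85],
    [0,-0.0084,0.0085,0,-0.85],
  ],
)

```text
time_s: 12.9
ee_pos: [560.2, 0.6, 276.7]
ee_rot: [-180.0, 0.0, 87.8]
force: [-2.9, -1.7, 3.6]
gripper_width: 11.3
gripper_force: 25.0
```

Call:
apply_moves(
  deltas=[
    [0,0,0,0,-0.85],
    [0,0,0,0,-0.85],
    [0,0,0,0,-0.85],
    [0,0,0,0,-0.85],
    [0,0,0,0,-0.85],
  ],
)

```text
time_s: 13.4
ee_pos: [560.0, 0.7, 276.5]
ee_rot: [180.0, 0.0, 87.8]
force: [-3.5, -2.1, 3.7]
gripper_width: 11.2
gripper_force: 25.0
```

Run:
```python
from h import *
for i in range(4):
    cams.grab_frame("top")
    st=env.state();p=st["ee_pos"]-[496.5,3.3,112.2];print(p,np.arctan2(p[2],237-p[0]),np.hypot(p[2],237-p[0]),st["force"],st["gripper_force"],st["gripper_width"],st["time_s"])
cv2.imwrite("pics/t4.png",cams.grab_frame("top"))
```

```text
[ 63.5073936   -2.65329533 164.27124052] 0.7581037210909481 238.92409869863909 [-3.01864862 -2.91173826  3.64463249] 24.995054304599762 11.459281538336164 13.45
[ 63.48474603  -2.65000161 164.25726237] 0.7579960692947008 238.93093479312313 [-2.56165885 -2.24341739  3.47672123] 24.995071291923523 11.266327028398406 13.5
[ 63.48218056  -2.62308931 164.24108871] 0.7579395267400642 238.9216793913752 [-2.95938313 -2.80948175  2.64688159] 24.995090067386627 11.169045971191581 13.55
[ 63.4638463   -2.62356792 164.23789413] 0.7578770676465213 238.93279914971106 [-3.86709287 -4.06435275  3.77056878] 24.99511420726776 11.367883802312843 13.6
```

View pics/t4.png

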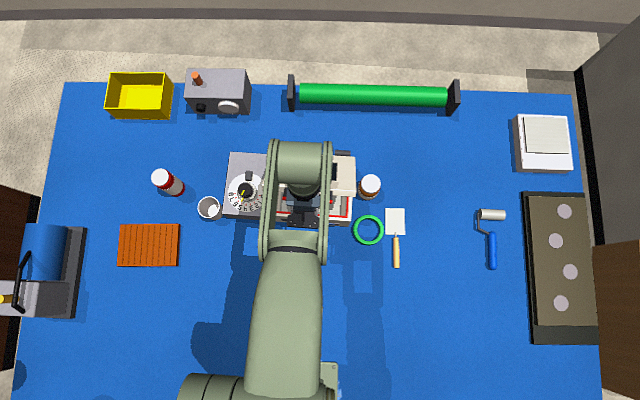

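The hatch is held at about 0.758 rad and at rest. All bystanders are where they started (cup (208,208), jar (370,187), tape (368,230)), and the stripe still points to 5.

```bash
python3 -c "
from workcell import env
print(env.job_done())"
```

```text
the job is handed in; nothing more can be done
None
```

The job is handed in, with no verdict shown: the sleeve is clicked in at 5, the hatch was lifted to about 1.075 rad, and it is now held at rest by the bar at about 0.758 rad, 8° below balance, with no bystander visibly moved.

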